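Pencil the glaze line on a bisque tile

TASK

Pull the sliding template by its knob towards the front fence until its jaw presses the tile firmly, but not hard, and squarely against the fence. Then take the pencil from its rest and draw the glaze line: trace the template's wavy edge on the tile from its left end to its right end, slowly, the point always bearing lightly on the uneven tile. Put the pencil back in its rest as it was; leave the tile clamped, and do not knock the jars or the plaster stamp about.

Things in the scene. Friction and masses are not known exactly. Their poses are not given: they have to be found in the camera images.
- marking_board: plywood marking board lying fixed on the table, 240 mm (x) by 250 mm (y) by 12 mm; origin at the centre of its underside, x pointing away from the fence. A 16 mm wide, 16 mm high wooden fence is screwed along its front (-x) edge: the fence's inner face is at x = -100 mm. Two low aluminium rails run along x at y = +-104 mm.
- template_slide: stiff-running carriage (about 5 N to move; stays put) sliding along the board's x. Origin on the board's upper face at the middle of the jaw face that bears on the tile; tile home at x = 10 mm in the board's frame, starts 24 to 42 mm farther. Carries a 5 mm steel template 132 mm wide (y), 14.5 to 19.5 mm above the origin, over the tile; wavy near edge x = -45 + 8 sin(2 pi y/116) mm.
- slide_knob (a point): the dark wooden knob on the carriage, 26 mm in diameter and 39 mm tall standing on the template's upper face; this point is on its axis, 15 mm below its top
- tile: unglazed fired-clay tile, 110 mm (x) by 150 mm (y), lying loose on the board between fence and carriage, not yet square. Origin at the centre of its flat underside. Its face is hand-pressed and uneven: 6 to 13.5 mm thick from place to place along y.
- pencil: clutch pencil, 155 mm long and 10 mm thick: round brass front half, six-sided wooden barrel from 84 mm upwards, leaning in its rest at 40 degrees from upright, top towards the robot's side. Origin at the centre of its blunt rounded lead point (2 mm radius); z runs up the pencil, y across two of the barrel's flats (grip there, 105 to 125 mm from the point).
- pencil_rest: small fixed wooden pencil rest, 120 (x) by 70 (y) by 8 mm; origin at the centre of its underside. A post near the middle with an open brass cradle 10 mm wide inside (arms up to 78 mm high) carries the pencil 74 mm from its point; a low toe (walls 14 mm apart, 15 to 18 mm high) at the +x end stops the point. The pencil lies in its x-z plane, sloping up towards -x.
- rest_toe (a point): where the pencil's origin stands in the rest: 42 mm along the rest's x, 10 mm above the table
- glaze_jar_a: glaze jar with a dark lid, 62 mm in diameter, 77 mm tall, a bystander; origin at the centre of its underside
- glaze_jar_b: glaze jar, 56 mm in diameter, 70 mm tall, a bystander at the left; origin at the centre of its underside
- stamp: plaster stamp standing up, 31 mm wide and 53 mm tall, a bystander; origin at the centre of its underside
- edge0 (a point): point 0 of 9 along the template's wavy edge, counted from the left (+y) end to the right end, 54.0 mm along the carriage's y: where the centre of the pencil's rounded point passes, seen from above, when it touches the edge; its height is that of the template's upper face (not of the tile)
- edge1 (a point): point 1 of 9 along the template's wavy edge, counted from the left (+y) end to the right end, 40.5 mm along the carriage's y: where the centre of the pencil's rounded point passes, seen from above, when it touches the edge; its height is that of the template's upper face
- edge2 (a point): point 2 of 9 along the template's wavy edge, counted from the left (+y) end to the right end, 27.0 mm along the carriage's y: where the centre of the pencil's rounded point passes, seen from above, when it touches the edge; its height is that of the template's upper face
- edge3 (a point): point 3 of 9 along the template's wavy edge, counted from the left (+y) end to the right end, 13.5 mm along the carriage's y: where the centre of the pencil's rounded point passes, seen from above, when it touches the edge; its height is that of the template's upper face
- edge4 (a point): point 4 of 9 along the template's wavy edge, counted from the left (+y) end to the right end, 0.0 mm along the carriage's y: where the centre of the pencil's rounded point passes, seen from above, when it touches the edge; its height is that of the template's upper face
- edge5 (a point): point 5 of 9 along the template's wavy edge, counted from the left (+y) end to the right end, -13.5 mm along the carriage's y: where the centre of the pencil's rounded point passes, seen from above, when it touches the edge; its height is that of the template's upper face
- edge6 (a point): point 6 of 9 along the template's wavy edge, counted from the left (+y) end to the right end, -27.0 mm along the carriage's y: where the centre of the pencil's rounded point passes, seen from above, when it touches the edge; its height is that of the template's upper face
- edge7 (a point): point 7 of 9 along the template's wavy edge, counted from the left (+y) end to the right end, -40.5 mm along the carriage's y: where the centre of the pencil's rounded point passes, seen from above, when it touches the edge; its height is that of the template's upper face
- edge8 (a point): point 8 of 9 along the template's wavy edge, counted from the left (+y) end to the right end, -54.0 mm along the carriage's y: where the centre of the pencil's rounded point passes, seen from above, when it touches the edge; its height is that of the template's upper face
Things that resemble listed ones, but are neither listed nor needed, are in the scene too. There is more than one size of the pencil_rest; the one meant has the size given above.

How it is judged:
By the outcome, as a careful person would: the job done as asked, in the order asked, and still so for the second after the job is handed in, with the robot touching nothing.
It also fails if it takes over 72 s, if anything falls off the work surface, if the arm or the gripper's body presses on something with over 40 N, if the wrist force passes 120 N, or if a joint passes its speed limit or range.

ROBOT

A 6-joint arm with a two-finger parallel gripper is mounted at the origin on a cart in front of the work surface, level with it; the furniture and walls round the work are solid. World frame = base frame: x ahead of the robot, y to its left, z up, the work surface at z = 0. Lengths are in m, angles in rad, forces in N, time in s.
With the tool pointing down it reaches from about 0.325 to 0.775 m from the base axis. Payload 5.5 kg.
Tool frame: the origin (TCP) lies between the finger pads; the fingertips stand 8 mm ahead of it and the grasp point (between the pads) lies 11 mm behind it (tcp_to_tips is the distance from the TCP to the fingertips, in m); z points along the fingers, y is the line along which they close (so a half turn about z gives the same grasp; the last joint's range is limited). The gripper opens to 88 mm and grips with 3 to 60 N. Pads are 20 mm wide; open, the fingers measure 115 mm over their backs; the gripper's body (75 mm by 178 mm) begins 61 mm behind the grasp point.
Start: joints at [-1.276, 0.091, 1.231, -0, 1.82, -0.057], TCP at [0.207, -0.563, 0.231] pointing down, gripper open.
Joint ranges: [-2.87, 2.87], [-0.86, 2.18], [0.17, 2.46], [-1.51, 4.65], [0.06, 2.69], [-2.65, 2.65]. Speed limits (rad/s): [2.57, 2.57, 3.01, 3.14, 3.14, 3.14].

INTERFACE

Orientations are given as a unit quaternion [w, x, y, z].
In Python, from bench import * gives the robot as it stands. Calls block until the motion is done:
- move_to(position, orientation): joint-space move of the TCP to a pose.
- move_l(position, speed=0.15, orientation=None): straight line of the TCP; orientation=None keeps the orientation; speed is the mean speed in m/s.
- movej(angles): joint-space move.
- gripper_open() and close(): open the fingers fully, or close them until they stop; the grip force is fixed at half the most.
- hold(seconds).
- inverse_kinematics(position, orientation): joint angles nearest the present ones, or None.
- state(): the state.
- get_image(name): name is "scene" or "side" or "wrist"; returns a dict with "frame" (400x640x3 uint8, blue, green, red), "depth" (400x640 float32, m along the optical axis (not along the pixel's ray), 0 where there is no reading), "camera_matrix" (3x3 intrinsics, pixels), "k1" (the pictures are not rectified: a ray, as slopes to the right and down, at radius r is drawn at 1 + k1 r^2 times it, then the intrinsics apply), "view" (4x4, takes a point from world to camera coordinates). Camera axes: x right, y up, looking along -z (the intrinsics and any distortion apply to the point x, -y, -z); pixel columns grow to the right and rows downward; lengths in m; the calibration is good to about 2 mm. A picture is of the moment at which its call begins.
A pose or a line that the arm cannot do raises IKError and nothing moves.
- job_done(): hands the job in; it is judged then, once.
The state is a dict: "time": time; "joint_pos": joint angles; "dq": joint speeds; "joint_torque": joint torques, N m; "ee_pos": TCP position; "ee_rot": TCP orientation; "ft_force": force on the tool from outside, world axes, zero at the start; "moment": the same for the moment, N m; "finger_gap": finger opening in m; "finger_force": force on a finger pad.
Only numpy, scipy, OpenCV 4.12 (cv2) and the standard library are available. Lean on these libraries where they do the work, as an engineer would, in place of code of your own. Each camera call takes 0.05 s, during which the arm holds its last target. There are 200 camera calls.

## Working session

There is one attempt and no reset: what is moved stays moved. The work goes in short steps, each a Python script; the robot and the scene stay as the last script left them, time stands still between calls to the robot, and variables do not carry over. Pictures are saved under pics/ and viewed, at most 10 in all, crops included, and the job is handed in when it is done.

```bash
ls; mkdir -p pics; python3 - <<'E'
from bench import *
import cv2,numpy as np
for n in ["scene","side","wrist"]:
    d=get_image(n); cv2.imwrite(f"pics/{n}0.png",d["frame"]); np.savez(f"{n}0.npz",**d)
    V=d["view"]; print(n,d["camera_matrix"].tolist(),d["k1"],(-V[:3,:3].T@V[:3,3]).round(3))
print(state())
a=cv2.imread("pics/scene0.png")
E
```

```text
pics
scene [[414.9789127074338, 0.0, 321.8288864689808], [0.0, 414.9789127074338, 206.84523694389165], [0.0, 0.0, 1.0]] -0.09345819803247529 [-0.396  0.865  0.634]
side [[419.74150578694275, 0.0, 324.95800175538614], [0.0, 419.74150578694275, 197.44247544633126], [0.0, 0.0, 1.0]] -0.026259096723442954 [-0.012 -1.048  0.819]
wrist [[284.1735775517797, 0.0, 320.37292936447403], [0.0, 284.1735775517797, 201.58454516077407], [0.0, 0.0, 1.0]] 0.0039044166600464684 [ 0.283 -0.536  0.384]
{'time': 0.15, 'joint_pos': array([-1.27571338e+00,  9.16804474e-02,  1.23158871e+00,  3.33780736e-06,
        1.81980804e+00, -5.67049417e-02]), 'dq': array([-0.00233872, -0.00160879, -0.00225702, -0.00060206,  0.00026696,
       -0.00050591]), 'joint_torque': array([ 1.33488793e-03, -4.47046244e+01, -4.06906807e+01,  6.99307490e-02,
        2.74629827e-02, -1.00967711e-04]), 'ee_pos': array([ 0.20668114, -0.56305383,  0.2297815 ]), 'ee_rot': array([-7.37197972e-04,  9.84570160e-01,  1.74988712e-01, -8.66550496e-05]), 'ft_force': array([-0.47837804, -0.4934773 , -0.18445857]), 'moment': array([ 0.01293731, -0.01532133, -0.00381279]), 'finger_force': 0.0, 'finger_gap': 0.08780838068206115}
```

View pics/scene0.png

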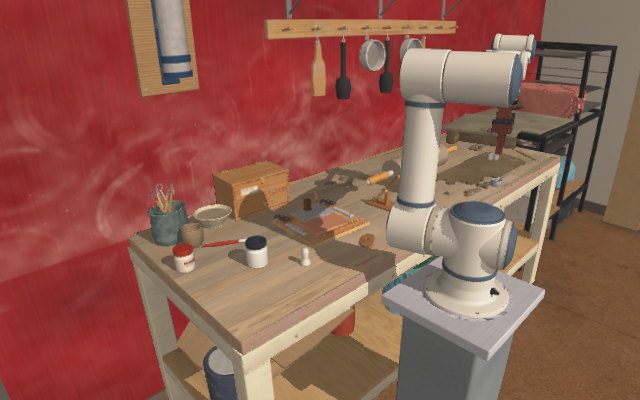

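View pics/side0.png

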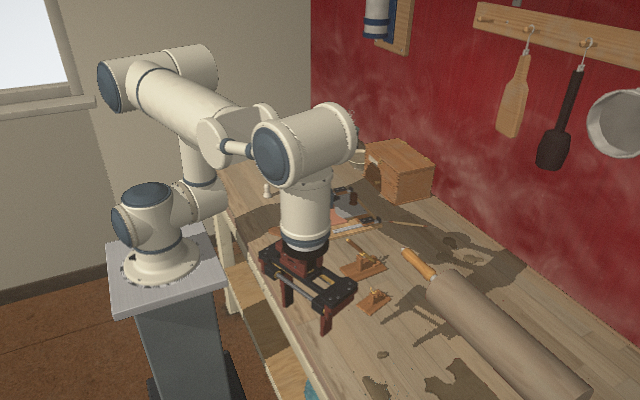

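The scene picture shows the board at about (318,218), knob (307,204), jars (257,250) and (183,258), stamp (306,257), and a rest at (380,198). The side picture shows two rest-like stands, at (363,262) and a smaller one at (375,300), with the board at (350,213) partly hidden. Next I get rough positions by depth.

```bash
cat > h.py <<'E'
import cv2,numpy as np
from scipy.spatial.transform import Rotation as R
F=np.diag([1,-1,-1.])
def ray(d,uv):
    p=cv2.undistortPoints(np.array(uv,float).reshape(-1,1,2),d["camera_matrix"],np.array([float(d["k1"]),0,0,0,0])).reshape(-1,2)
    c=np.c_[p,np.ones(len(p))]@F          # unit depth
    V=d["view"]; return -V[:3,:3].T@V[:3,3], c@V[:3,:3]
def onz(d,uv,z):
    o,r=ray(d,uv); return o+r*((z-o[2])/r[:,2])[:,None]
def dep(d,uv):
    o,r=ray(d,uv); u=np.array(uv).reshape(-1,2).round().astype(int)
    return o+r*d["depth"][u[:,1],u[:,0]][:,None]
def proj(d,P):
    V=d["view"]; c=(np.atleast_2d(P)@V[:3,:3].T+V[:3,3])@F
    return cv2.projectPoints(c,np.zeros(3),np.zeros(3),d["camera_matrix"],np.array([float(d["k1"]),0,0,0,0]))[0].reshape(-1,2)
def cloud(d):
    v,u=np.mgrid[:400,:640]; uv=np.c_[u.ravel(),v.ravel()]
    return dep(d,uv).reshape(400,640,3)
def quat(M):
    q=R.from_matrix(M).as_quat(); return [q[3],q[0],q[1],q[2]]
def mat(q): return R.from_quat([q[1],q[2],q[3],q[0]]).as_matrix()
E
python3 - <<'E'
from h import *
s=np.load("scene0.npz"); t=np.load("side0.npz"); w=np.load("wrist0.npz")
print(dep(s,[(318,218),(307,204),(257,240),(183,250),(306,257),(380,200),(385,190)]).round(3))
print(dep(t,[(363,262),(350,240),(375,300),(375,293),(353,197),(345,213)]).round(3))
V=w["view"]; print(V[:3,:3].round(3))
E
```

```text
[[ 0.561  0.002  0.027]
 [ 0.625 -0.006  0.058]
 [ 0.494  0.297  0.079]
 [ 0.606  0.472  0.071]
 [ 0.392  0.204  0.028]
 [ 0.537 -0.303  0.01 ]
 [ 0.5   -0.283  0.067]]
[[ 0.521 -0.272  0.007]
 [ 0.458 -0.295  0.126]
 [ 0.471 -0.415  0.008]
 [ 0.486 -0.393  0.006]
 [ 0.626 -0.028  0.064]
 [ 0.578 -0.061  0.033]]
[[ 0.345 -0.939 -0.002]
 [ 0.897  0.33  -0.294]
 [ 0.276  0.1    0.956]]
```

```bash
python3 - <<'E'
from bench import *
from h import *
q=[0,1,0,0]
for i,p in enumerate([(0.50,-0.27,0.28),(0.52,-0.02,0.26)],1):
    move_to(p,q); hold(0.2); d=get_image("wrist"); cv2.imwrite(f"pics/wrist{i}.png",d["frame"]); np.savez(f"wrist{i}.npz",**d)
s=state(); print(s["time"],s["ee_pos"],s["joint_pos"],s["ft_force"])
d=get_image("side"); np.savez("side1.npz",**d); d=get_image("scene"); np.savez("scene1.npz",**d)
E
```

```text
3.1833 [ 0.52010812 -0.02113387  0.25998633] [-1.05882853e-01 -1.14422641e-01  1.38256661e+00 -1.46792545e-04
  1.87352882e+00  1.46674750e+00] [ 0.05571497 -0.22412653 -0.35333708]
```

View pics/wrist1.png

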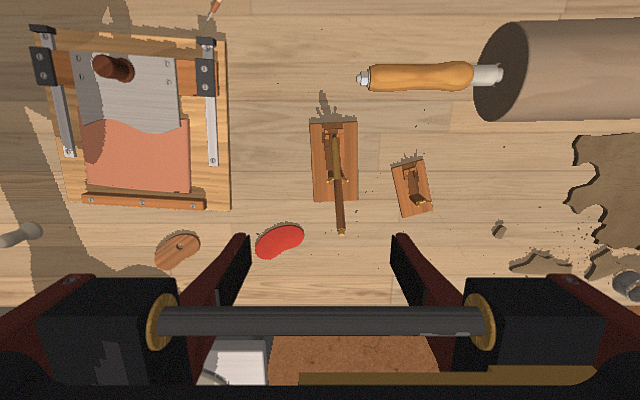

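View pics/wrist2.png

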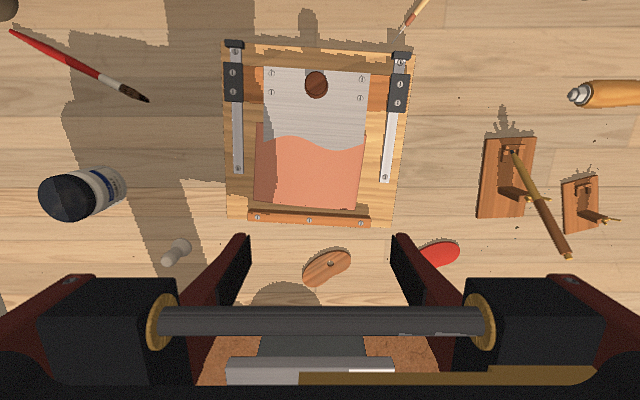

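Wrist1 shows two rest candidates: a large one at (334,160) carrying the pencil, and a small empty one at (411,187). Other pencil-like things are a stray pencil at (214,8) and, in wrist2, a brush at (80,65). The board with the knob is at wrist2 (316,84); the tile (310,170) is slightly twisted. I choose the large rest holding the pencil and check it by size and a close crop.

```bash
python3 - <<'E'
from h import *
def rect(P):
    r=cv2.minAreaRect((P[:,:2]*1000).astype(np.float32)); return np.round(r[0],1),np.round(r[1],1),round(r[2],2)
def biggest(m):
    n,l,st,c=cv2.connectedComponentsWithStats(m.astype(np.uint8)); k=1+np.argmax(st[1:,4]); return l==k
for n in ["wrist1","wrist2"]:
    d=dict(np.load(n+".npz")); C=cloud(d); x,y,z=np.moveaxis(C,2,0); hsv=cv2.cvtColor(d["frame"],cv2.COLOR_BGR2HSV)
    t=(x>.4)&(x<.75)&(abs(y)<.5)
    print(n,"table z med/std",np.median(z[t&(abs(z)<.006)]),z[t&(abs(z)<.006)].std())
    b=t&(abs(y+.0)<.17)&(x>.42)&(x<.72)&(z>.007)&(z<.1)&(d["depth"]>0)
    b=biggest(b); print("board all",rect(C[b]), b.sum())
    bl=b&(z<.0155); print(" board low",rect(C[bl]))
    f=b&(x<.50)&(z>.022)&(z<.034); f=biggest(f); print(" fence",rect(C[f]),np.median(z[f]))
    g=b&(hsv[...,1]<60)&(z>.026)&(z<.036); g=biggest(g); print(" template",rect(C[g]),np.median(z[g]),g.sum())
    k=b&(z>.064); print(" knobtop",rect(C[k]),C[k].mean(0).round(4),np.median(z[k]))
    T=b&(hsv[...,1]>90)&((hsv[...,0]<9)|(hsv[...,0]>172))&(hsv[...,2]>150)&(z<.029)&(z>.012); T=biggest(T);print(" tile",rect(C[T]),np.percentile(z[T],[2,50,98]).round(4))
    r=(y<-.2)&(y>-.45)&(x>.42)&(x<.65)&(z>.0045)&(z<.0105)
    l,st,c=cv2.connectedComponentsWithStats(r.astype(np.uint8))[1:]
    for i in np.argsort(-st[1:,4])[:3]+1: print(" rest",rect(C[l==i]),np.median(z[l==i]),c[i].round(),st[i,4])
    if n=="wrist1":
        p=(y<-.2)&(y>-.36)&(x>.38)&(x<.62)&(z>.02); p=biggest(p); P=C[p]
        m=P.mean(0); u=np.linalg.svd(P-m)[2][0]; print(" pencil",m.round(4),u.round(3),rect(P))
        cv2.imwrite("pics/crop1.png",cv2.resize(d["frame"][80:260,270:450],(720,720),interpolation=cv2.INTER_CUBIC))
E
```

```text
wrist1 table z med/std 0.0006552019722538549 0.0009879348153240737
board all (array([562.8, -11.7]), array([251.7, 240.4]), 86.32) 31042
 board low (array([562.8, -11.7]), array([251.7, 240.4]), 86.32)
 fence (array([485.5,   8. ]), array([133.3,  29.3]), 89.48) 0.024837985080245595
 template (array([605.5, -14.5]), array([133.7,  96.3]), 86.25) 0.03224087103737222 6379
 knobtop (array([634.2, -16.8]), array([23.8, 24.8]), 41.58) [ 0.6341 -0.0185  0.0698] 0.07027226743802933
 tile (array([473.6, -18.6]), array([2.8, 3.8]), 52.29) [0.0224 0.0248 0.0256]
 rest (array([ 509.6, -292.1]), array([120. ,  69.6]), 2.66) 0.008486280619326492 [334. 160.] 2809
 rest (array([ 468.4, -414.2]), array([85.5, 49.9]), 16.39) 0.006220690693898245 [412. 188.] 1423Traceback (most recent call last):
  File "<stdin>", line 22, in <module>
    u, s, vh = gufunc(a, signature=signature)
               ~~~~~~^^^^^^^^^^^^^^^^^^^^^^^^
numpy._core._exceptions._ArrayMemoryError: Unable to allocate 28.3 GiB for an array with shape (61661, 61661) and data type float64
```

```bash
cat >> h.py <<'E'
def rect(P):
    r=cv2.minAreaRect((P[:,:2]*1000).astype(np.float32)); return np.round(r[0],1),np.round(r[1],1),round(r[2],2)
def biggest(m):
    n,l,st,c=cv2.connectedComponentsWithStats(m.astype(np.uint8)); k=1+np.argmax(st[1:,4]); return l==k
E
python3 - <<'E'
from h import *
for n in ["wrist1","wrist2"]:
    d=dict(np.load(n+".npz")); C=cloud(d); x,y,z=np.moveaxis(C,2,0); hsv=cv2.cvtColor(d["frame"],cv2.COLOR_BGR2HSV)
    b=biggest((abs(y)<.17)&(x>.42)&(x<.72)&(z>.007)&(z<.1)); print(n,"board all",rect(C[b]))
    g=biggest(b&(hsv[...,1]<60)&(z>.026)&(z<.036)); print(" template",rect(C[g]),np.median(z[g]))
    k=b&(z>.066); print(" knobtop",rect(C[k]),C[k].mean(0).round(4))
    uv=(130,160) if n=="wrist1" else (300,180); print(" tilehsv",hsv[uv[1],uv[0]],C[uv[1],uv[0]])
    T=biggest(b&(hsv[...,0]<11)&(hsv[...,1]>90)&(hsv[...,2]>130)&(z>.014)&(z<.029)&(x>.47)&(x<.6));print(" tile",rect(C[T]),np.percentile(z[T],[2,50,98]).round(4))
    r=(y<-.2)&(y>-.45)&(x>.42)&(x<.65)&(z>.0045)&(z<.0105)
    l,st,c=cv2.connectedComponentsWithStats(r.astype(np.uint8))[1:]
    for i in np.argsort(-st[1:,4])[:2]+1: print(" rest",rect(C[l==i]),c[i].round())
    p=biggest((y<-.2)&(y>-.36)&(x>.38)&(x<.60)&(z>.085)&(z<.14)); P=C[p]
    m=P.mean(0); u=np.linalg.svd(P-m,full_matrices=False)[2][0]; print(" pencil top part",p.sum(),m.round(4),u.round(3),rect(P),z[p].max())
    if n=="wrist1": cv2.imwrite("pics/crop1.png",cv2.resize(d["frame"][80:260,270:450],(600,600),interpolation=cv2.INTER_CUBIC))
    for nm,(a0,a1,b0,b1) in dict(jarA=(.38,.6,.2,.4),stamp=(.34,.48,.1,.3)).items():
        o=(x>a0)&(x<a1)&(y>b0)&(y<b1)&(z>.015)&(z<.12)
        if o.sum()>50: print(nm,rect(C[biggest(o)]),z[o].max())
E
```

```text
wrist1 board all (array([562.8, -11.7]), array([251.7, 240.4]), 86.32)
 template (array([605.5, -14.5]), array([133.7,  96.3]), 86.25) 0.03224087103737222
 knobtop (array([634.2, -16.8]), array([23.8, 24.8]), 41.58) [ 0.6341 -0.0181  0.0701]
 tilehsv [  9 129 204] [0.51731569 0.0033287  0.024636  ]
 tile (array([527.8,  -4.1]), array([150.3, 108.9]), 83.84) [0.0184 0.0246 0.0272]
 rest (array([ 509.6, -292.1]), array([120. ,  69.6]), 2.66) [334. 160.]
 rest (array([ 468.4, -414.2]), array([85.5, 49.9]), 16.39) [412. 188.]
 pencil top part 412 [ 0.4712 -0.2938  0.1121] [-0.66  -0.034  0.75 ] (array([ 471.6, -294. ]), array([49.3, 10.1]), 2.62) 0.13526069208835495
stamp (array([401. , 194.8]), array([22. , 16.2]), 4.65) 0.054546707374098724
wrist2 board all (array([562.8, -11.8]), array([250.2, 239.9]), 86.28)
 template (array([605.9, -14.8]), array([131.3,  96.1]), 86.37) 0.03212673004753119
 knobtop (array([635. , -16.3]), array([23.9, 24.2]), 89.06) [ 0.6347 -0.0164  0.0701]
 tilehsv [  9 128 224] [0.51300265 0.00691734 0.02550923]
 tile (array([527.9,  -3.9]), array([148.6, 109.1]), 83.52) [0.0188 0.0247 0.0271]
 rest (array([ 509.9, -291.2]), array([120. ,  70.5]), 3.03) [502. 178.]
 rest (array([ 468.3, -413.8]), array([85.4, 50.3]), 16.38) [579. 204.]
 pencil top part 684 [ 0.4706 -0.2916  0.1112] [-0.654 -0.055  0.754] (array([ 471.1, -293.5]), array([48.6, 13.2]), 1.6) 0.13561511344426896
jarA (array([500.8, 296. ]), array([60. , 60.9]), 65.75) 0.08078082840290202
stamp (array([402. , 196.9]), array([21.8, 18.2]), 68.81) 0.07944720314122988
```

View pics/crop1.png

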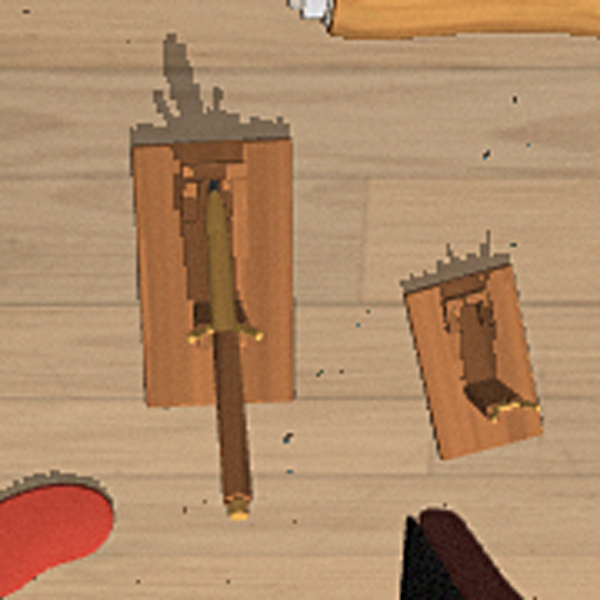

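The crop confirms the choice: the large rest (plate measured 120 x 70 mm) holds the pencil, cradle at crop (225,333), point in the toe at (215,187). The small rest measures 85 x 50 mm and is empty. The board measures 240 x 250 mm at yaw -3.7°, the template 132 x 96 mm, and the knob top is at z = 70 mm, all as described. Next I grip the knob across board x and pull.

```bash
cat >> h.py <<'E'
yaw=np.deg2rad(-3.7); e=np.array([np.cos(yaw),np.sin(yaw),0]); f=np.array([-np.sin(yaw),np.cos(yaw),0])
B=np.array([.5628,-.0117,0])
E
python3 - <<'E'
from bench import *
from h import *
K=np.array([.6345,-.0166,.0445])
best=None
for s in (1,-1):
    ty=s*e; tz=np.array([0,0,-1.]); q=quat(np.c_[np.cross(ty,tz),ty,tz]); j=inverse_kinematics(K,q)
    if j is not None:
        print(s,np.round(j,2)); m=abs(j-state()["joint_pos"]).max()
        if best is None or m<best[0]: best=(m,q)
q=best[1]
move_to(K+[0,0,.09],q); move_l(K+[0,0,.0],.12); close()
s=state(); print(s["time"],s["finger_gap"],s["finger_force"],s["ft_force"].round(2),s["ee_pos"])
f0=s["ft_force"]@e
P=K.copy(); P[:2]=s["ee_pos"][:2]; P0=P.copy()
move_l(P0-.022*e,.04); d=.022
print("start",round(f0,2),state()["time"])
hist=[]
while d<.046:
    F=state()["ft_force"]@e; hist.append((round(d*1000,1),round(F,1)))
    if F>17: break
    d+= .001 if F<9 else .0004
    move_l(P0-d*e,.015)
hold(.3); s=state()
print(hist); print(s["time"],(s["ft_force"]@e).round(2),s["ft_force"].round(2),s["ee_pos"],s["finger_gap"],s["moment"].round(2))
E
```

```text
1 [-0.08  0.23  1.41 -0.    1.5  -0.02]
6.5 0.02560414203059768 29.999854266643524 [ 0.97  0.43 -1.16] [ 0.63465049 -0.01663039  0.04446878]
start 0.94 7.2
[(22.0, np.float64(1.9)), (23.0, np.float64(4.2)), (24.0, np.float64(5.8)), (25.0, np.float64(5.2)), (26.0, np.float64(6.5)), (27.0, np.float64(6.3)), (28.0, np.float64(6.2)), (29.0, np.float64(5.9)), (30.0, np.float64(6.2)), (31.0, np.float64(5.6)), (32.0, np.float64(5.6)), (33.0, np.float64(6.3)), (34.0, np.float64(5.6)), (35.0, np.float64(6.2)), (36.0, np.float64(5.5)), (37.0, np.float64(6.1)), (38.0, np.float64(7.9)), (39.0, np.float64(12.6)), (39.4, np.float64(13.8)), (39.8, np.float64(16.3)), (40.2, np.float64(18.6))]
12.5 18.11 [ 18.15  -0.03 -10.11] [ 0.59754708 -0.01421506  0.04449286] 0.02559747889409778 [-0.11 -2.48  0.01]
```

```bash
python3 - <<'E'
from bench import *
from h import *
P0=np.array([.63465,-.01663,.0445]); d=.0402
while state()["ft_force"]@e<22 and d<.044: d+=.0004; move_l(P0-d*e,.015)
hold(.3); s=state(); print(d,s["ft_force"].round(1),s["ee_pos"])
Pk=s["ee_pos"]
while state()["ft_force"]@e>2 and d>.036: d-=.0006; move_l(P0-d*e,.03)
s=state(); print(d,s["ft_force"].round(1),s["ee_pos"])
gripper_open(); s=state(); print(s["time"],s["finger_gap"],s["ft_force"].round(1))
move_l(np.array([.5975,-.0142,.15]),.2)
move_to([.50,-.03,.25],[0,1,0,0]); hold(.2)
d=get_image("wrist"); np.savez("wrist3.npz",**d); cv2.imwrite("pics/wrist3.png",d["frame"])
print(state()["time"])
C=cloud(d); x,y,z=np.moveaxis(C,2,0); hsv=cv2.cvtColor(d["frame"],cv2.COLOR_BGR2HSV)
b=biggest((abs(y)<.17)&(x>.42)&(x<.72)&(z>.007)&(z<.1)); print("board all",rect(C[b]))
g=biggest(b&(hsv[...,1]<60)&(z>.026)&(z<.036)); print(" template",rect(C[g]),np.median(z[g]))
k=b&(z>.066); print(" knobtop",rect(C[k]))
T=biggest(b&(hsv[...,0]<11)&(hsv[...,1]>90)&(hsv[...,2]>110)&(z>.014)&(z<.029)&(x>.44)&(x<.6));print(" tile",rect(C[T]),np.percentile(z[T],[2,50,98]).round(4))
# board-frame: wavy edge fit from template mask + tile profile
Q=C-B; bx=Q@e; by=Q@f
from scipy.optimize import curve_fit
ys=np.arange(-54,55,4.5)/1000; ed=[]; th=[]
for yy in ys:
    m=g&(abs(by-yy)<.0012); ed.append(np.percentile(bx[m],2)*1000)
    m=T&(abs(by-yy)<.003)&(bx>-.075)&(bx<-.05); th.append((np.median(z[m]))*1000-12)
Y=ys*1000; mod=lambda Y,c,y0,a:c-45+8*np.sin(2*np.pi*(Y-y0)/116)+a*Y
p=curve_fit(mod,Y,ed,[10,0,0])[0]; print("edge fit origin,y0,slope",p.round(4),"res",(np.array(ed)-mod(Y,*p)).std().round(2)); print("tile thickness",np.round(th,1))
fr=biggest(b&(z>.022)&(bx<-.1)&(hsv[...,0]>8)); print("fence inner",np.percentile(bx[fr],[2,50,98]).round(4), np.median(z[fr]))
low=[np.percentile(bx[T&(abs(by-yy)<.003)],1)*1000 for yy in (-.06,-.03,0,.03,.06)]; print("tile front edge",np.round(low,1))
E
```

```text
0.040999999999999995 [ 21.9  -1.4 -12.6] [ 0.59753557 -0.01422151  0.04450553]
0.03679999999999997 [ 1.9 -0.1 -0.9] [ 0.5975802  -0.01423124  0.04449051]
16.1083 0.08775441484541655 [0.2 0.6 0.5]
18.3417
board all (array([562.7, -11.7]), array([250.3, 239.7]), 86.31)
 template (array([568.4, -11.9]), array([131.7,  97. ]), 85.94) 0.03210243322632789
 knobtop (array([597.3, -14.1]), array([24.6, 24.2]), 89.97)
 tile (array([518.2,  -5.8]), array([149.7, 109.8]), 86.44) [0.0187 0.0246 0.0271]
edge fit origin,y0,slope [1.22019e+01 1.37950e+00 3.00000e-04] res 0.66
tile thickness [ 9.3 10.1 10.7 11.  11.4 11.9 12.3 12.7 13.1 13.2 13.5 13.9 13.9 14.2
 14.2 14.  14.  14.2 13.8 13.6 13.6 13.5 13.1 12.9 12.7]
fence inner [-0.1151 -0.107  -0.1001] 0.02845530856357087
tile front edge [-98.7 -97.9 -97.8 -98.7 -98.5]
```

View pics/wrist3.png

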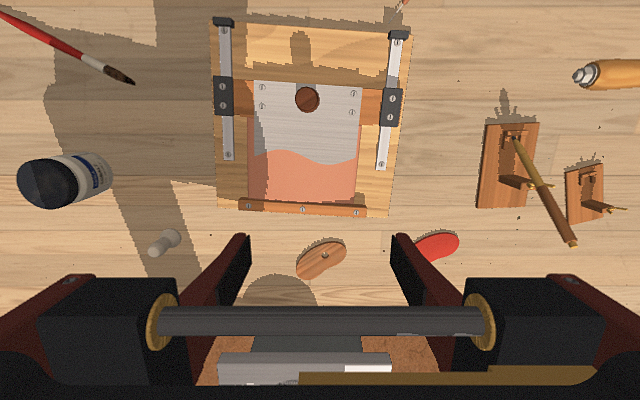

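Picture wrist3 shows the tile (305,175) square against the fence. Its yaw is 86.4° against the board's 86.3°, and its front edge lies along the fence line. The knob at (307,99) agrees with the arm's x to 0.3 mm. Next I take the pencil.

```bash
cat >> h.py <<'E'
ry=np.deg2rad(2.8); rx=np.array([np.cos(ry),np.sin(ry),0]); rY=np.array([-np.sin(ry),np.cos(ry),0]); up=np.array([0,0,1.])
REST=np.array([.5098,-.2916,0]); TOE=REST+.042*rx+.010*up
s4,c4=np.sin(np.deg2rad(40)),np.cos(np.deg2rad(40)); pz=-s4*rx+c4*up
tz=np.sin(np.deg2rad(20))*rx-np.cos(np.deg2rad(20))*up
MG=np.c_[np.cross(-rY,tz),-rY,tz]           # grasp orientation
PG=TOE+.115*pz+.011*tz
MD=np.c_[e,-f,-up]                          # drawing orientation
VT=MG.T@(TOE-PG)                            # pencil point in tool frame
def tcp(tip,M=MD): return np.asarray(tip)-M@VT
# path of the point's centre, board frame (x,y)
t=np.linspace(.062,-.062,400); Et=-.045+.008*np.sin(2*np.pi*t/.116)+.010; dE=.008*2*np.pi/.116*np.cos(2*np.pi*t/.116)
nn=np.sqrt(1+dE**2); cx,cy=Et-.002/nn,t+.002*dE/nn
def pathx(y): return np.interp(-y,-cy,cx)
def world(bx,by,z): return B+bx*e+by*f+z*up
E
python3 - <<'E'
from bench import *
from h import *
q=quat(MG); print(VT,PG, pathx(np.array([.054,0,-.054])))
move_to(PG-.07*tz,q); move_l(PG,.12); print(state()["ft_force"].round(2)); close(); hold(.1)
s=state(); print(s["time"],s["finger_gap"],s["finger_force"],s["ft_force"].round(2),s["ee_pos"]-PG)
move_l(PG+.1*up,.12); hold(.1); s=state(); print(s["ft_force"].round(2),s["finger_gap"])
im=get_image("side"); cv2.imwrite("pics/side2.png",cv2.resize(im["frame"][180:320,270:430],(640,560),interpolation=cv2.INTER_CUBIC))
tip=world(pathx(.054)-.008,.054,.075); print(tcp(tip),inverse_kinematics(tcp(tip),quat(MD)))
move_to(tcp(tip),quat(MD)); hold(.2); s=state(); print(s["time"],s["ft_force"].round(2))
im=get_image("wrist");np.savez("wrist4.npz",**im);cv2.imwrite("pics/wrist4.png",im["frame"])
E
```

```text
[ 3.93323165e-02 -1.59755191e-17  9.70646514e-02] [ 0.48167526 -0.29297553  0.08775849] [-0.03545343 -0.03717959 -0.03888982]
[-0.7 -0.   0.5]
21.45 0.00982412531805117 29.998852014541626 [-0.13  0.47 -0.04] [ 9.72928457e-06 -5.91700840e-06 -2.46826958e-06]
[ 0.04  0.85 -0.6 ] 0.009803764087774348
[0.48367155 0.0475298  0.17206465] [ 2.79383979e-02 -2.21855064e-01  1.63366792e+00 -4.44089210e-16
  1.72977980e+00  1.66331191e+00]
24.0667 [-0.35  0.37 -1.27]
```

View pics/wrist4.png

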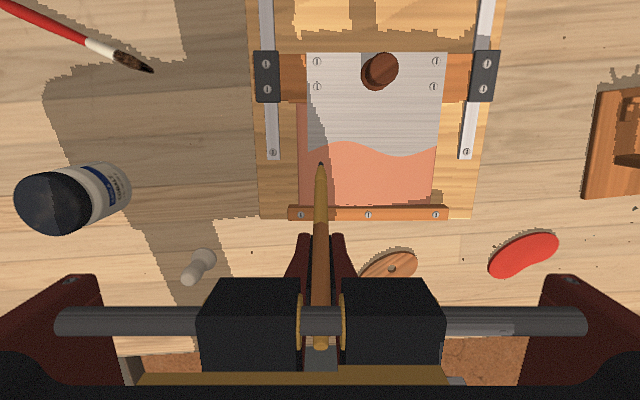

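Picture wrist4 shows the pencil held firmly, point at (321,165) in front of the wavy edge's left end. Next I probe the edge in x and the tile in z by light touch.

```bash
cat >> h.py <<'E'
ysm=np.arange(-54,55,4.5)/1000
thm=np.array([9.3,10.1,10.7,11.,11.4,11.9,12.3,12.7,13.1,13.2,13.5,13.9,13.9,14.2,14.2,14.,14.,14.2,13.8,13.6,13.6,13.5,13.1,12.9,12.7])/1000-.00065
thp=np.polyfit(ysm,thm,4)
def tipz(y): return .012+np.polyval(thp,y)+.002
E
python3 - <<'E'
from bench import *
from h import *
im=np.load("wrist4.npz"); print("tip pred px",proj(im,world(pathx(.054)-.008,.054,.075)))
def F(n=4):
    a=[]
    for _ in range(n): hold(.01); a.append(state()["ft_force"])
    return np.mean(a,0)
y=.054; x0=pathx(y)
a=[]
for _ in range(10): hold(.01); a.append(state()["ft_force"])
print("std",np.std(a,0).round(2))
move_l(tcp(world(x0-.005,y,.0285)),.08); hold(.2); f0=F(10); print(f0.round(2))
x=x0-.003; L=[]
while x<x0+.004:
    move_l(tcp(world(x,y,.0285)),.01); g=F()-f0; L.append((round((x-x0)*1e3,2),round(g@e,2)))
    if g@e<-1.0: break
    x+=.0005
print(L,"ee",(state()["ee_pos"]-tcp(world(x,y,.0285)))@e*1e3); xc=x
move_l(tcp(world(xc-.002,y,.0285)),.03); hold(.15); f0=F(10); print(f0.round(2))
z=.0285; L=[]
while z>tipz(y)-.004:
    g=F()-f0; L.append((round((z-tipz(y))*1e3,2),round(g[2],2)))
    if g[2]>1.2: break
    z-=.0004; move_l(tcp(world(xc-.002,y,z)),.01)
print(L,state()["ee_pos"]-tcp(world(xc-.002,y,z)),state()["time"])
E
```

```text
tip pred px [[318.82432669 163.302395  ]]
std [0.7  0.51 0.38]
[-0.01  0.03 -0.71]
[(np.float64(-3.0), np.float64(-0.41)), (np.float64(-2.5), np.float64(0.02)), (np.float64(-2.0), np.float64(-0.07)), (np.float64(-1.5), np.float64(-0.12)), (np.float64(-1.0), np.float64(-0.12)), (np.float64(-0.5), np.float64(-0.11)), (np.float64(0.0), np.float64(0.37)), (np.float64(0.5), np.float64(-0.8)), (np.float64(1.0), np.float64(-2.0))] ee -0.25761486348909673
[-0.31 -0.32 -0.16]
[(np.float64(2.47), np.float64(-0.24)), (np.float64(2.07), np.float64(-0.45)), (np.float64(1.67), np.float64(-0.69)), (np.float64(1.27), np.float64(-0.69)), (np.float64(0.87), np.float64(-0.43)), (np.float64(0.47), np.float64(-0.5)), (np.float64(0.07), np.float64(0.1)), (np.float64(-0.33), np.float64(1.0)), (np.float64(-0.73), np.float64(1.89))] [ 9.54177380e-05 -2.55692378e-05  2.81541553e-04] 30.65
```

```bash
python3 - <<'E'
from bench import *
from h import *
b0=-.65; tgt=1.6
def F(n=3):
    a=[]
    for _ in range(n): hold(.01); a.append(state()["ft_force"])
    return np.mean(a,0)
W=lambda y,o: tcp(world(pathx(y)+.0001,y,tipz(y)+o))
y=.0545; move_l(W(y,.0015),.02); move_l(W(y,-.0004),.015); o=-.0004
L=[]; ys=np.linspace(.0545,-.0545,49); fz=None
for y in ys:
    move_l(W(y,o),.015); g=F(); fz=g[2]-b0
    L.append((round(y*1e3),round(o*1e3,2),round(fz,1),round(g@e,1)))
    o+=np.clip((fz-tgt)/2300*.4,-.0005,.0004)
t=state()["time"]
move_l(tcp(world(pathx(y)-.002,y,tipz(y)+.05)),.1); hold(.1); print(t,state()["time"],F(5).round(2),state()["finger_gap"])
print(*L)
d=get_image("wrist"); np.savez("wrist5.npz",**d); cv2.imwrite("pics/wrist5.png",d["frame"])
E
```

```text
47.475 48.225 [-0.13 -0.1  -0.61] 0.009646489947588788
(54, -0.4, np.float64(1.5), np.float64(-0.2)) (52, np.float64(-0.43), np.float64(2.1), np.float64(-0.2)) (50, np.float64(-0.34), np.float64(2.4), np.float64(-0.5)) (48, np.float64(-0.21), np.float64(1.1), np.float64(-0.0)) (45, np.float64(-0.3), np.float64(1.7), np.float64(0.2)) (43, np.float64(-0.28), np.float64(1.9), np.float64(0.1)) (41, np.float64(-0.23), np.float64(2.7), np.float64(-0.1)) (39, np.float64(-0.04), np.float64(1.5), np.float64(-0.3)) (36, np.float64(-0.06), np.float64(1.5), np.float64(-0.1)) (34, np.float64(-0.07), np.float64(0.6), np.float64(0.2)) (32, np.float64(-0.24), np.float64(1.3), np.float64(-0.6)) (30, np.float64(-0.3), np.float64(1.3), np.float64(-0.4)) (27, np.float64(-0.35), np.float64(2.1), np.float64(-0.4)) (25, np.float64(-0.26), np.float64(2.4), np.float64(-0.3)) (23, np.float64(-0.12), np.float64(1.8), np.float64(-0.5)) (20, np.float64(-0.08), np.float64(1.5), np.float64(-0.7)) (18, np.float64(-0.1), np.float64(1.4), np.float64(-0.1)) (16, np.float64(-0.14), np.float64(1.1), np.float64(-0.8)) (1
[... 1130 characters left out ...]
64(-0.26), np.float64(1.9), np.float64(-0.3)) (-32, np.float64(-0.21), np.float64(2.0), np.float64(-0.2)) (-34, np.float64(-0.15), np.float64(1.5), np.float64(0.5)) (-36, np.float64(-0.17), np.float64(1.3), np.float64(-0.3)) (-39, np.float64(-0.22), np.float64(1.9), np.float64(-0.4)) (-41, np.float64(-0.17), np.float64(1.4), np.float64(-0.2)) (-43, np.float64(-0.21), np.float64(1.6), np.float64(0.4)) (-45, np.float64(-0.22), np.float64(1.5), np.float64(-0.4)) (-48, np.float64(-0.23), np.float64(1.4), np.float64(-0.2)) (-50, np.float64(-0.26), np.float64(1.8), np.float64(0.3)) (-52, np.float64(-0.22), np.float64(1.6), np.float64(0.3)) (-54, np.float64(-0.22), np.float64(0.9), np.float64(0.2))
```

View pics/wrist5.png

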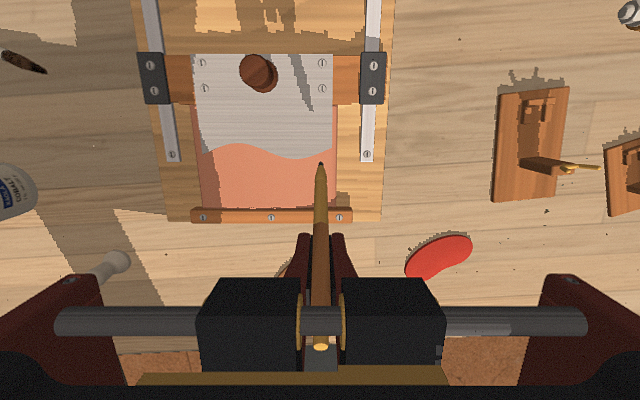

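Contact held throughout the trace at roughly 0.6 to 2.7 N. In wrist5 the point is still at (321,164) in the hand, so the pencil did not slip, and the template is unmoved. Next I put the pencil back.

```bash
python3 - <<'E'
from bench import *
from h import *
move_l(np.array(state()["ee_pos"])+.04*up,.15)
move_to(PG+.1*up,quat(MG)); move_l(PG+.03*up,.12); move_l(PG+.0005*up,.04); hold(.15)
s=state(); print(s["time"],s["ft_force"].round(2),s["finger_gap"])
if np.linalg.norm(s["ft_force"])<8:
    gripper_open(); move_l(PG-.1*tz,.15); move_l(PG-.1*tz+np.array([-.05,-.02,.04]),.2); hold(.1)
    d=get_image("wrist"); np.savez("wrist6.npz",**d); fr=d["frame"]; cv2.imwrite("pics/wrist6.png",fr)
    s=state(); print(s["time"],s["ft_force"].round(2))
    C=cloud(d); x,y,z=np.moveaxis(C,2,0)
    p=biggest((y<-.2)&(y>-.36)&(x>.44)&(x<.60)&(z>.085)&(z<.14)); P=C[p]; m=P.mean(0)
    print(p.sum(),m.round(4),np.linalg.svd(P-m,full_matrices=False)[2][0].round(3),z[p].max(), "dist to expected axis mm",np.linalg.norm(np.cross(m-TOE,pz))*1e3)
E
```

```text
51.4167 [-0.64 -0.13 -0.58] 0.009765076184538491
54.125 [-0.49  0.44 -0.01]
402 [ 0.4682 -0.2945  0.115 ] [-0.672 -0.029  0.74 ] 0.1358702709713015 dist to expected axis mm 3.5045949281636317
```

View pics/wrist6.png

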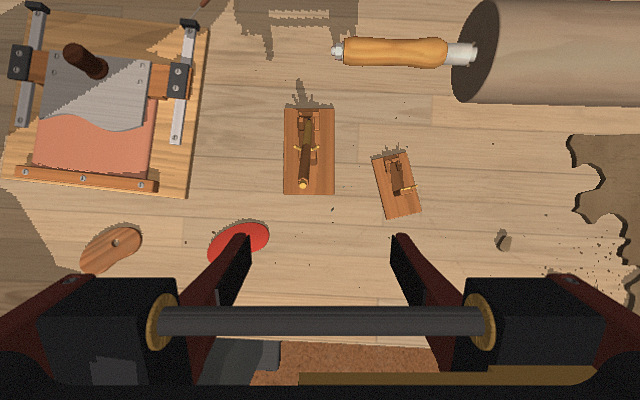

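Picture wrist6 shows the pencil lying in its cradle at (305,150), point in the toe. Its direction and top height match the first measurement. The tile at (95,140) is still clamped and the gripper is clear of everything.

```bash
python3 -c "
from bench import *
print(job_done(), state()['time'])"
```

```text
the job is handed in; nothing more can be done
the job is handed in; nothing more can be done
```

I handed the job in: the tile is clamped square against the fence, the wavy line is traced from left to right at about 1.6 N, and the pencil is back in its rest; the robot's clock read 54 s at the last check, and the jars and stamp were never approached.

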